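# Clamp the liner in the ratchet holder, then draw off the stuck jacket

## Robot

A 6-joint arm with a two-finger parallel gripper is mounted at the origin on a cart in front of the work surface, level with it; the furniture and walls round the work are solid. World frame = base frame: x ahead of the robot, y to its left, z up, the work surface at z = 0. Lengths are in mm, angles in rad, forces in N, time in s.
With the tool pointing down it reaches from about 275 to 750 mm from the base axis. Payload 10.2 kg.
Tool frame: the origin (TCP) lies midway between the tips of the shut fingers; the grasp point (between the pads) lies 19 mm behind it; z points along the fingers, y is the direction in which the jaws open and shut (so a half turn about z gives the same grasp; the last joint's range is limited). The gripper opens to 85 mm and grips with 20 to 120 N. Pads are 22 mm wide; open, the fingers measure 114 mm over their backs; the gripper's body (76 mm by 85 mm) begins 54 mm behind the grasp point. The pads swing forward as they close: fully open they stand 13 mm farther back than shut.
Start: joints at [-1.41, 0.313, 1.498, -0, 1.331, -0.223], TCP at [196.572, -486.817, 231.294] pointing down, gripper open.
Joint ranges: [-2.94, 2.94], [-0.97, 2.17], [0.19, 2.56], [-1.23, 4.37], [0.02, 3.11], [-2.88, 2.88]. Speed limits (rad/s): [2.39, 2.39, 3.01, 3.14, 3.14, 3.14].

## Interface

Orientations are given as a unit quaternion [w, x, y, z].
In Python, from rig import sense, optics, ctrl gives the robot as it stands.
- The arm moves only by the tool play_rows, never from a script. Its argument "plan" is a list of rows, each a list of 7 numbers: the shift along the world's x, y, z in mm, then the turn, a rotation vector about the world's x, y, z in rad, then the opening, from -1 (shut) to 1 (fully open), so that 0 is half open. A call has 1 to 5 rows; each row shifts and turns the pose as measured when the row begins; what a row does not reach is not made up. A row lasts 1/12 s, in which the tool goes at most 41.7 mm and 7.16 degrees, less where a joint would pass 70% of its speed; a pose out of reach is approached as far as the arm can. A call is refused whole if a number of a shift passes 41.7 or a number of a turn 0.125, either way. A call with a gripper value outside its range is refused whole. The fingers move at their own pace and stop on an object; "grip_force" is the grip in N (left out, the last holds). Time passes only in rows, so rows that do not move let the fingers close. It gives the time, the measured TCP pose, the force and the opening at its end, in the units of the state.
- sense(): the state, without advancing time (a new reading comes with each control period).
- optics.capture(name): name is "side" or "top" or "wrist"; returns a dict with "img" (480x640x3 uint8, blue, green, red), "fx", "fy", "cx", "cy" (pixels), "world_to_cam" (4x4, takes a point from world to camera coordinates). Camera axes: x right, y up, looking along -z (the intrinsics and any distortion apply to the point x, -y, -z); pixel columns grow to the right and rows downward; lengths in mm; the calibration is good to about 2 mm. A picture is of the moment at which its call begins. There is no depth.
- ctrl.finish_job(): hands the job in, once; it reports no verdict.
The state is a dict: "time_s": time; "joints": joint angles; "dq": joint speeds; "tau": joint torques, N m; "eef_pos": TCP position; "ee_rot": TCP orientation; "force": force on the tool from outside, world axes, zero at the start; "wrist_torque": the same for the moment, N m; "grip_width": opening from 0.0 (shut) to 1.0 (fully open).
Only numpy, scipy, OpenCV 4.12 (cv2) and the standard library are available. Lean on these libraries where they do the work, as an engineer would, in place of code of your own. Each camera call takes 0.05 s, during which the arm holds its last target. There are 200 camera calls.

## Task

The digestion vessel stands upside down on the sloping holder, its grey jacket stuck on the white liner. Pump the holder's hand lever, tooth by tooth, until the sprung jaw grips the liner's collar and has pushed it home against the fixed jaw; then pull the jacket straight off along its own axis without dragging the liner out, and set it down (not drop it) mouth down on the white tray. Leave the liner gripped in the holder, and do not disturb the bottle or the brown vial.

Things in the scene. Friction and masses are not known exactly. Their poses are not given: they have to be found in the camera images.
- stand: Grey steel stand of the holder, fixed, foot 116 x 284 mm. Origin on the worktop under the nest; x away from the operator, y left along the bed, z up. Its bed slopes 27 degrees, low edge towards the operator, so that all on it leans 27 degrees towards the operator (-x).
- nest (a point): Point on the bed, 45 mm above the worktop, where the centre of the collar's underside comes to stand when pushed home. x up the slope, y left along the bed, z square off the bed (27 degrees from vertical). Fixed jaw: face 34 mm left (+y), 13 mm high, 4.5 mm lip over the collar. A 5 mm ledge at -x keeps the collar from sliding down. Moving jaw and lever lie at -y.
- jaw (a joint): Slide of the moving jaw with its toothed rack, m; grows as it closes (+y of the nest). Teeth every 5 mm; a pawl keeps what is gained, a light spring pulls back onto it. Rests near 0, 0.005, 0.010 ... Starts at 0 to 0.010. On the last tooth, near 0.030, the nose presses the collar home with about 7 N; at 0.025 not yet. More strokes do no harm: there is no further tooth.
- nose: Sprung steel nose of the moving jaw, 36 mm wide, 18 mm long, 12.5 mm high above the bed, with a 4.5 mm lip that overhangs the collar; yields up to 9 mm. Axes as the nest's; its origin is no useful point: see point jaw_face.
- jaw_face (a point): Middle of the nose's gripping face, 4 mm off the bed; stands 34 mm right (-y) of the nest when the collar is gripped home. Axes as the nest's.
- handle (a point): Middle of the hand lever's black grip: round bar 17 mm thick, reaching 39 mm below and 32 mm above this point. z along the bar to its free end, x up the slope (pivot axis). The pivot lies 95 mm down the bar (-z): 188 mm right (-y) of the nest, 51 mm off the bed. The bar is rigid along the slope, free only to swing left and right: best held with a finger on its left and one on its right.
- lever (a joint): Angle of the hand lever, rad. 0 = at rest, leaning 0.25 to the left (towards the vessel) from square off the bed; grows as the grip is pulled right (-y of the nest), stop at 0.50. A stroke must pass 0.42 to gain a tooth, then come back below 0.05 for the next; one full stroke gains exactly one tooth. A spring returns it (2 N at the grip); a stroke takes under 10 N.
- liner: White plastic inner vessel, upside down: round collar 68 mm wide, 6 mm thick at the foot; body tapering from 40 to 37 mm; 82 mm high, about 0.2 kg. Origin at the centre of the collar's underside, z along its axis off the bed. Starts loose, 7 to 12 mm right (-y) of the nest.
- jacket: Grey plastic cup, mouth down over the liner, resting on its collar: 52 mm outside, bore 44 mm, 84 mm high, with an 18 mm wide, 4 mm high boss on the closed end, about 0.2 kg. Origin at the centre of the mouth, z along its axis to the closed end. The seal ring at the liner's foot holds it with some 4 to 7 N over the first 15 mm of pull; past 80 mm it is clear.
- tray: White shallow tray on the worktop, fixed, 190 mm (x) by 140 mm (y), rim 14 mm high and 4 mm thick, floor 4 mm thick. Origin at the centre of its underside, z up.
- acid_bottle: Bystander: white plastic bottle with a blue cap, 68 mm wide, 160 mm high; origin at the centre of its base.
- vial_brown: Bystander: brown vial with red cap, 28 mm wide, 53 mm high; origin at the centre of its base.

How it is judged:
By the outcome, as a careful person would: the job done as asked, in the order asked, and still so for the second after the job is handed in, with the robot touching nothing.
It also fails if it takes over 72 s, if anything falls off the work surface, if the arm or the gripper's body presses on something with over 40 N, if the wrist force passes 120 N, or if a joint passes its speed limit or range.

## Working session

There is one attempt and no reset: what is moved stays moved. The work goes in short steps, Python scripts to look and compute and a tool call to move; the robot and the scene stay as the last step left them, time stands still between calls to the robot, and variables do not carry over. Pictures are saved under pics/ and viewed, about 8 in all and at most 12, crops included, and the job is handed in when it is done.

Besides the shell and the picture viewer there is one more tool, called after "Call:" by a JSON object that holds its "op" and its "data". play_rows: Moves the arm, as the interface text tells. Its arguments: {"type":"object","properties":{"plan":{"type":"array"},"grip_force":{"type":"number"}},"required":["plan"]}

```bash
mkdir -p pics; ls; python3 - <<'E'
from rig import sense, optics
import cv2,numpy as np
s=sense();print(s)
a=optics.capture("side");b=optics.capture("top")
for n,c in(("side",a),("top",b)):
    cv2.imwrite(f"pics/{n}0.png",c["img"]);print(n,c["fx"],c["fy"],c["cx"],c["cy"],[k for k in c if k!='img']);print(np.round(c["world_to_cam"],4).tolist())
E
```

```text
pics
{'time_s': 0.0, 'joints': array([-1.41040362e+00,  3.13478385e-01,  1.49841498e+00, -1.17021560e-05,
        1.33099592e+00, -2.23361010e-01]), 'dq': array([ 0.00140034,  0.00147164, -0.00011048,  0.00130416, -0.00144749,
        0.00113271]), 'tau': array([-1.02785958e-03, -4.12269330e+01, -2.59742439e+01, -2.51532128e-04,
        4.15190763e-03,  1.89832043e-07]), 'eef_pos': array([ 196.52640772, -486.56206343,  230.72887023]), 'ee_rot': array([-6.48171147e-04,  9.81647573e-01,  1.90702970e-01,  1.47282984e-05]), 'force': array([0.21610409, 0.60027244, 0.20617509]), 'wrist_torque': array([-0.01907489,  0.01567992,  0.04576888]), 'grip_width': 1.0013538041447945}
side 487.5189236400728 487.5189236400728 322.6242064377248 228.03669543381284 ['fx', 'fy', 'cx', 'cy', 'world_to_cam']
[[0.9958, 0.09, 0.0155, -535.1452], [-0.0618, 0.5386, 0.8403, -42.8762], [0.0673, -0.8378, 0.5419, -1120.9387], [0.0, 0.0, 0.0, 1.0]]
top 509.11541006816685 509.11541006816685 317.5848256636753 245.1663663441012 ['fx', 'fy', 'cx', 'cy', 'world_to_cam']
[[-0.027, -0.9994, -0.0202, -8.6407], [0.9911, -0.0294, 0.1298, -567.9672], [-0.1303, -0.0165, 0.9913, -1333.8941], [0.0, 0.0, 0.0, 1.0]]
```

View pics/side0.png

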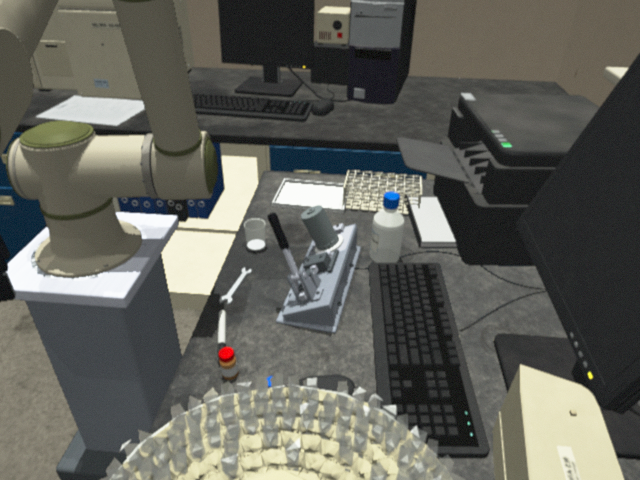

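View pics/top0.png

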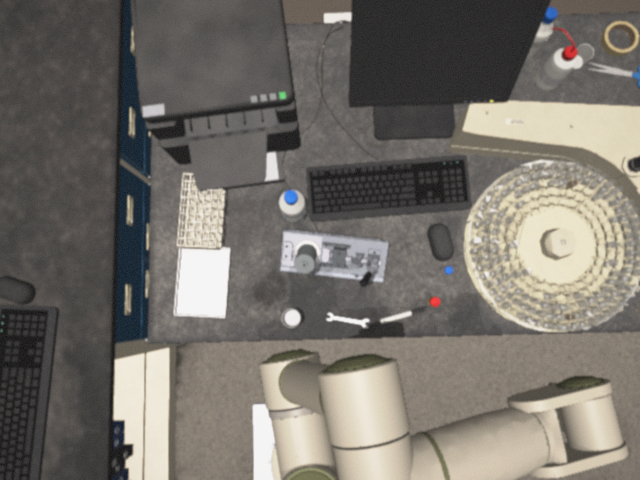

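Side: stand around (320,270), jacket top (315,213), lever grip (278,230), bottle (388,225), vial (228,362). Top: stand (283–388, 230–285), jacket (306,258), grip (368,278), tray (175–230, 247–318).

```bash
python3 - <<'E'
import cv2,numpy as np
a=cv2.imread("pics/side0.png")[195:340,260:420];b=cv2.imread("pics/top0.png")[180:330,165:405]
a=cv2.resize(a,None,fx=4,fy=4,interpolation=cv2.INTER_CUBIC)
b=cv2.resize(b,None,fx=3.33,fy=3.33,interpolation=cv2.INTER_CUBIC)
cv2.imwrite("pics/sidec.png",a);cv2.imwrite("pics/topc.png",b)
E
cat > h.py <<'E'
import numpy as np, cv2
from scipy.optimize import least_squares
S=dict(f=487.519,cx=322.624,cy=228.037,T=np.array([[0.9958,0.09,0.0155,-535.1452],[-0.0618,0.5386,0.8403,-42.8762],[0.0673,-0.8378,0.5419,-1120.9387],[0,0,0,1]]))
T=dict(f=509.115,cx=317.585,cy=245.166,T=np.array([[-0.027,-0.9994,-0.0202,-8.6407],[0.9911,-0.0294,0.1298,-567.9672],[-0.1303,-0.0165,0.9913,-1333.8941],[0,0,0,1]]))
def cam(c): return dict(f=c["fx"],cx=c["cx"],cy=c["cy"],T=np.array(c["world_to_cam"]))
def proj(c,p):
    q=(c["T"]@np.append(p,1))[:3]
    return np.array([c["cx"]+c["f"]*q[0]/-q[2],c["cy"]-c["f"]*q[1]/-q[2]])
def ray(c,uv):
    R=c["T"][:3,:3];o=-R.T@c["T"][:3,3]
    d=R.T@np.array([(uv[0]-c["cx"])/c["f"],-(uv[1]-c["cy"])/c["f"],-1]);return o,d/np.linalg.norm(d)
def onz(c,uv,z):
    o,d=ray(c,uv);return o+d*(z-o[2])/d[2]
def tri(*cu):
    A=np.zeros((3,3));b=np.zeros(3)
    for c,uv in cu:
        o,d=ray(c,uv);P=np.eye(3)-np.outer(d,d);A+=P;b+=P@o
    p=np.linalg.solve(A,b);return p,[np.round(proj(c,p)-uv,1).tolist() for c,uv in cu]
E
```

```text
(no output)
```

View pics/sidec.png

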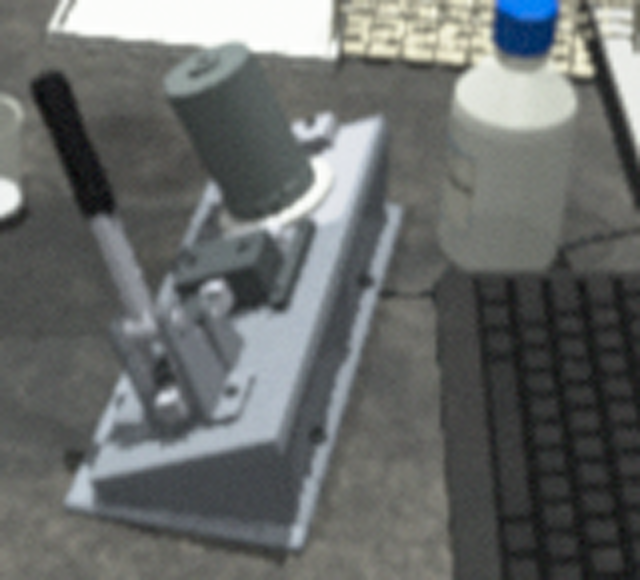

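View pics/topc.png

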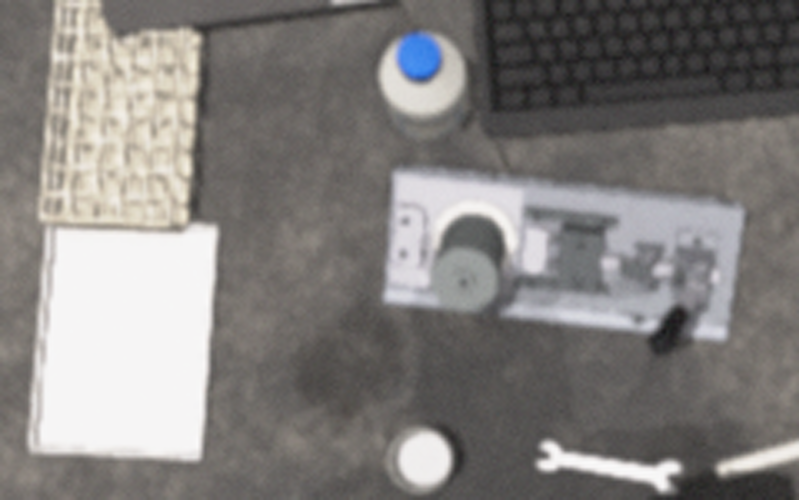

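Crops: grip ends side (273,214.5)/(284.5,248), top (363,284)/(369,274); jacket boss side (311,211), top (304.6,265); foot corners side (277,320),(334,332.5),(360.5,247); tray corners top crop (50,222),(217,225),(202,460),(30,452).

```bash
python3 - <<'E'
from h import *
np.set_printoptions(precision=1,suppress=True)
sc=lambda u,v:np.array([u/4+260,v/4+195]);tc=lambda u,v:np.array([u/3.33+165,v/3.33+180])
def show(n,a,b): print(n,*tri((S,a),(T,b)))
show("gripend",sc(50,78),tc(660,346));show("griplow",sc(98,212),tc(681,312))
show("boss",sc(205,62),tc(465,283))
for p in [(68,500),(297,550),(402,207)]: print("footS",onz(S,sc(*p),4))
for p in [(385,303),(727,340)]: print("footT",onz(T,tc(*p),4))
for p in [(50,222),(217,225),(202,460),(30,452)]: print("tray",onz(T,tc(*p),14))
print("bottle cap",tri((S,sc(526,5)),(T,tc(420,55))))
print("vial",tri((S,(227,354)),(T,(435,302))))
print("beaker",onz(T,tc(425,458),0),onz(S,sc(0,200),0))
# expected w/ stand guess
E
```

```text
gripend [ 453.8 -131.5  197.3] [[-1.3, 0.1], [-0.2, -0.9]]
griplow [ 479.3 -152.4  140.8] [[-0.1, 0.0], [-0.0, -0.1]]
boss [508.6   7.9 127. ] [[-1.0, 0.1], [-0.2, -0.8]]
footS [ 468.3 -196.2    4. ]
footS [ 578.5 -217.5    4. ]
footS [619.7  63.9   4. ]
footT [503.4  79.2   4. ]
footT [ 465.  -200.5    4. ]
tray [577.6 354.3  14. ]
tray [571.  215.8  14. ]
tray [379.4 228.9  14. ]
tray [389.6 369.1  14. ]
bottle cap (array([676.1,  35.8, 156.9]), [[-0.2, 0.0], [-0.0, -0.1]])
vial (array([ 408.4, -328.1,   47.2]), [[-1.1, 0.1], [-0.2, -0.6]])
beaker [376.1  49.1   0. ] [386.1  50.4   0. ]
```

```bash
cat >> h.py <<'E'
from scipy.spatial.transform import Rotation as Ro
yaw=-0.14; Y=np.array([-np.sin(yaw),np.cos(yaw),0]); xs=np.array([np.cos(yaw),np.sin(yaw),0])
t=np.radians(27); X=np.cos(t)*xs+np.sin(t)*np.array([0,0,1]); Z=np.cross(X,Y)
N=np.array([552.,13,45]); H=np.array([465.,-141,172])
RT=np.column_stack([np.cross(-Y,-Z),-Y,-Z])   # tool along -Z, jaws along Y
def delta(pos,R=RT):
    from rig import sense
    s=sense();q=s["ee_rot"];C=Ro.from_quat([q[1],q[2],q[3],q[0]])
    r=(Ro.from_matrix(R)*C.inv()).as_rotvec()
    print("t",round(s["time_s"],2),"pos",np.round(s["eef_pos"],1),"d",np.round(pos-s["eef_pos"],1),"rot",np.round(r,3),"F",np.round(s["force"],1),"w",round(s["grip_width"],2))
E
python3 - <<'E'
from h import *
print(X,Y,Z);delta(H-19*Z+80*Z)
E
```

```text
[ 0.88228891 -0.12433383  0.4539905 ] [0.13954311 0.990216   0.        ] [-0.44954865  0.06335125  0.89100652]
t 0.1 pos [ 196.6 -486.6  230.8] d [241.  349.4  -4.4] rot [ 0.057 -0.473 -0.514] F [-1.5  0.4 -0.4] w 1.0
```

Call:
{"op": "play_rows", "data": {"plan": [[20, 29, 0, 0.005, -0.043, -0.047, 1], [20, 29, 0, 0.005, -0.043, -0.047, 1], [20, 29, 0, 0.005, -0.043, -0.047, 1], [20, 29, 0, 0.005, -0.043, -0.047, 1], [20, 29, 0, 0.005, -0.043, -0.047, 1]]}}

```text
time_s: 0.52
eef_pos: [297.2, -339.4, 228.1]
ee_rot: [0.006, 0.992, 0.065, 0.111]
force: [1.1, -0.7, 1.2]
grip_width: 1.003
```

Call:
{"op": "play_rows", "data": {"plan": [[20, 29, 0, 0.005, -0.043, -0.047, 0.2], [20, 29, 0, 0.005, -0.043, -0.047, 0.2], [20, 29, 0, 0.005, -0.043, -0.047, 0.2], [20, 29, 0, 0.005, -0.043, -0.047, 0.2], [20, 29, 0, 0.005, -0.043, -0.047, 0.2]]}}

```text
time_s: 0.93
eef_pos: [399.7, -186.7, 227.4]
ee_rot: [0.012, 0.973, -0.062, 0.221]
force: [0.5, -0.3, -0.0]
grip_width: 0.597
```

```bash
python3 - <<'E'
from h import *
delta(H-19*Z+80*Z)
E
```

```text
t 0.93 pos [ 399.7 -186.7  227.4] d [37.9 49.6 -1.1] rot [-0.008 -0.024 -0.015] F [ 0.5 -0.3 -0. ] w 0.6
```

Call:
{"op": "play_rows", "data": {"plan": [[19, 25, 0, -0.004, -0.012, -0.007, 0.2], [19, 25, 0, -0.004, -0.012, -0.007, 0.2], [0, 0, 0, 0, 0, 0, 0.2]]}}

```text
time_s: 1.18
eef_pos: [439.4, -128.4, 226.9]
ee_rot: [0.015, 0.97, -0.067, 0.235]
force: [0.2, -0.4, 0.1]
grip_width: 0.601
```

```bash
python3 - <<'E'
from h import *
from rig import optics
delta(H-19*Z+80*Z)
c=optics.capture("wrist");cv2.imwrite("pics/w1.png",c["img"]);k=cam(c)
np.save("pics/k1.npy",k,allow_pickle=True)
for n,p in (("handle",H),("jacket top",N-9*Y+94*Z),("nest",N),("tcp",0)):
    if n!="tcp":print(n,proj(k,p))
E
```

```text
t 1.18 pos [ 439.4 -128.4  226.9] d [-1.8 -8.8 -0.5] rot [-0.003  0.004 -0.002] F [ 0.2 -0.4  0.1] w 0.6
handle [341.27699066 264.31443844]
jacket top [142.17187306 244.47755631]
nest [181.67350539 221.26517738]
```

View pics/w1.png

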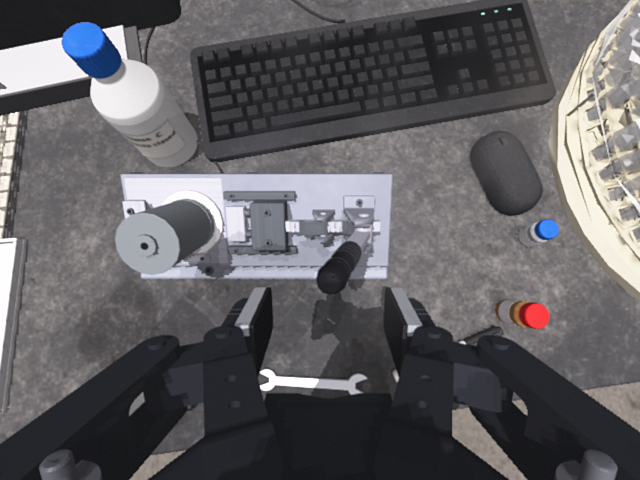

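Wrist view: boss at (146,245), grip from (332,277) to (351,250), both within 4 px of my model; stand edges level, so yaw is right. Going down over the grip.

Call:
{"op": "play_rows", "data": {"plan": [[-2, -9, 0, 0, 0, 0, 0.1], [12, -1.7, -24, 0, 0, 0, 0.1], [12, -1.7, -24, 0, 0, 0, 0.1], [12, -1.7, -24, 0, 0, 0, 0.1], [0, 0, 0, 0, 0, 0, 0]]}}

```text
time_s: 1.65
eef_pos: [472.8, -147.8, 153.4]
ee_rot: [0.017, 0.969, -0.067, 0.235]
force: [-0.9, 0.8, 0.0]
grip_width: 0.499
```

```bash
python3 - <<'E'
from h import *
delta(H-19*Z)
E
```

```text
t 1.65 pos [ 472.8 -147.8  153.4] d [0.7 5.6 1.6] rot [ 0.002  0.005 -0.001] F [-0.9  0.8  0. ] w 0.5
```

Call:
{"op": "play_rows", "data": {"plan": [[0, 2, 0, 0, 0, 0, -0.3], [0, 2, 0, 0, 0, 0, -0.3], [-2, -14, 0, 0, 0, 0, -0.3], [-2, -14, 0, 0, 0, 0, -0.3], [-2, -14, 0, 0, 0, 0, -0.3]]}}

```text
time_s: 2.07
eef_pos: [464.6, -185.1, 156.7]
ee_rot: [0.015, 0.97, -0.066, 0.235]
force: [1.1, 4.8, -2.8]
grip_width: 0.35
```

Call:
{"op": "play_rows", "data": {"plan": [[0, 0, 0, 0, 0, 0, -0.3], [0, 0, 0, 0, 0, 0, -0.3]]}}

```text
time_s: 2.23
eef_pos: [463.8, -186.5, 158.8]
ee_rot: [0.016, 0.969, -0.067, 0.236]
force: [0.7, 3.5, -1.0]
grip_width: 0.35
```

```bash
python3 - <<'E'
from h import *
from rig import optics
delta(H-19*Z)
c=optics.capture("side");cv2.imwrite("pics/s2.png",cv2.resize(c["img"][160:340,220:420],None,fx=3.3,fy=3.3,interpolation=cv2.INTER_CUBIC))
E
```

```text
t 2.23 pos [ 463.8 -186.5  158.8] d [ 9.8 44.3 -3.8] rot [ 0.     0.006 -0.001] F [ 0.7  3.5 -1. ] w 0.35
```

View pics/s2.png

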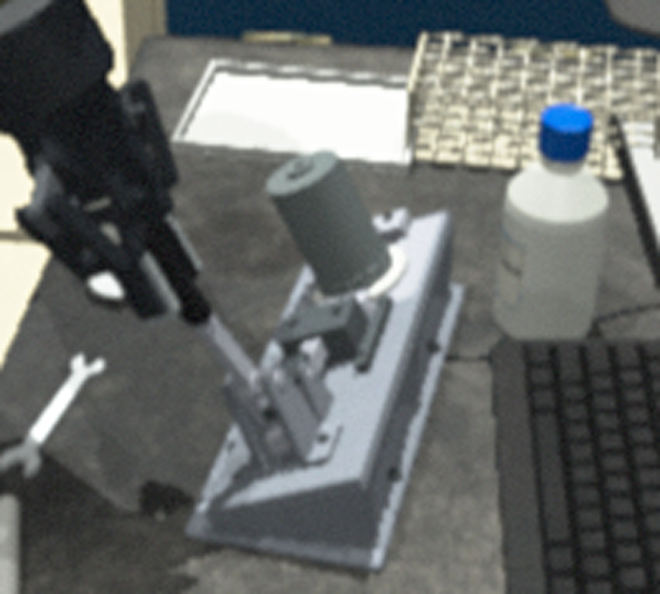

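Picture: grip (near (190,300)) sits between the fingers and leans right. Pushing on gently towards the stop, watching the force.

Call:
{"op": "play_rows", "data": {"plan": [[1, -4, -1, 0, 0, 0, -0.3]]}}

```text
time_s: 2.37
eef_pos: [464.6, -189.4, 158.4]
ee_rot: [0.016, 0.969, -0.067, 0.236]
force: [-2.1, 3.7, 2.6]
grip_width: 0.35
```

Call:
{"op": "play_rows", "data": {"plan": [[1, -4, -1, 0, 0, 0, -0.3]]}}

```text
time_s: 2.45
eef_pos: [465.2, -191.1, 157.5]
ee_rot: [0.013, 0.97, -0.066, 0.235]
force: [-3.8, 24.5, 13.9]
grip_width: 0.351
```

Call:
{"op": "play_rows", "data": {"plan": [[0, -4, 0, 0, 0, 0, -0.3]]}}

```text
time_s: 2.53
eef_pos: [465.3, -191.2, 157.3]
ee_rot: [0.009, 0.97, -0.065, 0.234]
force: [8.9, 28.1, 6.8]
grip_width: 0.35
```

Call:
{"op": "play_rows", "data": {"plan": [[0, 0, 0, 0, 0, 0, -0.3]]}}

```text
time_s: 2.62
eef_pos: [465.7, -189.5, 157.5]
ee_rot: [0.007, 0.97, -0.065, 0.235]
force: [0.9, 2.1, 0.7]
grip_width: 0.348
```

Call:
{"op": "play_rows", "data": {"plan": [[2.3, 16, 0, 0, 0, 0, -0.3], [2.3, 16, 0, 0, 0, 0, -0.3], [2.3, 16, 0, 0, 0, 0, -0.3], [0, 0, 0, 0, 0, 0, -0.3]]}}

```text
time_s: 2.95
eef_pos: [473.9, -140.1, 159.1]
ee_rot: [0.009, 0.97, -0.064, 0.236]
force: [0.2, -1.3, -0.6]
grip_width: 0.35
```

```bash
python3 - <<'E'
from h import *
delta(H-19*Z)
E
```

```text
t 2.95 pos [ 473.9 -140.1  159.1] d [-0.4 -2.1 -4. ] rot [-0.013  0.008 -0.011] F [ 0.2 -1.3 -0.6] w 0.35
```

Call:
{"op": "play_rows", "data": {"plan": [[-2.4, -16, -1, -0.005, 0.003, -0.004, -0.3], [-2.4, -16, -1, -0.005, 0.003, -0.004, -0.3], [-2.4, -16, -1, 0, 0, 0, -0.3], [0, 0, 0, 0, 0, 0, -0.3]]}}

```text
time_s: 3.28
eef_pos: [467.7, -188.4, 157.7]
ee_rot: [0.015, 0.97, -0.064, 0.235]
force: [-0.5, 3.8, -0.4]
grip_width: 0.35
```

Call:
{"op": "play_rows", "data": {"plan": [[0, -3, 0, 0, 0, 0, -0.3], [0, 0, 0, 0, 0, 0, -0.3]]}}

```text
time_s: 3.45
eef_pos: [467.4, -189.9, 157.3]
ee_rot: [0.013, 0.97, -0.064, 0.234]
force: [0.9, 5.9, 1.6]
grip_width: 0.346
```

Call:
{"op": "play_rows", "data": {"plan": [[2.3, 16, 0, 0, 0, 0, -0.3], [2.3, 16, 0, 0, 0, 0, -0.3], [2.3, 16, 0, 0, 0, 0, -0.3], [0, 0, 0, 0, 0, 0, -0.3]]}}

```text
time_s: 3.78
eef_pos: [475.1, -140.7, 158.1]
ee_rot: [0.014, 0.97, -0.065, 0.236]
force: [0.3, -1.5, 0.1]
grip_width: 0.349
```

Call:
{"op": "play_rows", "data": {"plan": [[-3, -16, -0.5, 0, 0, 0, -0.3], [-3, -16, -0.5, 0, 0, 0, -0.3], [-3, -16, -0.5, 0, 0, 0, -0.3], [0, -2, 0, 0, 0, 0, -0.3], [0, 0, 0, 0, 0, 0, -0.3]]}}

```text
time_s: 4.2
eef_pos: [466.6, -190.0, 157.7]
ee_rot: [0.013, 0.97, -0.062, 0.237]
force: [-0.5, 5.7, 1.4]
grip_width: 0.348
```

Call:
{"op": "play_rows", "data": {"plan": [[2.3, 16, 0, 0, 0, 0, -0.3], [2.3, 16, 0, 0, 0, 0, -0.3], [2.3, 16, 0, 0, 0, 0, -0.3], [0, 0, 0, 0, 0, 0, -0.3]]}}

```text
time_s: 4.53
eef_pos: [474.1, -141.0, 158.2]
ee_rot: [0.015, 0.969, -0.063, 0.238]
force: [0.3, -0.5, -0.1]
grip_width: 0.352
```

Call:
{"op": "play_rows", "data": {"plan": [[-2.6, -16, -0.5, 0, 0, 0, -0.3], [-2.6, -16, -0.5, 0, 0, 0, -0.3], [-2.6, -16, -0.5, 0, 0, 0, -0.3], [0, -2, 0, 0, 0, 0, -0.3], [0, 0, 0, 0, 0, 0, -0.3]]}}

```text
time_s: 4.95
eef_pos: [466.7, -189.2, 157.4]
ee_rot: [0.013, 0.969, -0.06, 0.238]
force: [0.6, 4.8, 2.2]
grip_width: 0.354
```

Call:
{"op": "play_rows", "data": {"plan": [[2.3, 16, 0, 0, 0, 0, -0.3], [2.3, 16, 0, 0, 0, 0, -0.3], [2.3, 16, 0, 0, 0, 0, -0.3], [0, 0, 0, 0, 0, 0, -0.3]]}}

```text
time_s: 5.28
eef_pos: [474.2, -140.0, 157.9]
ee_rot: [0.015, 0.969, -0.061, 0.239]
force: [0.1, -1.2, -1.1]
grip_width: 0.352
```

```bash
python3 - <<'E'
from h import *
delta(H-19*Z)
E
```

```text
t 5.28 pos [ 474.2 -140.   157.9] d [-0.7 -2.2 -2.8] rot [ 0.002  0.013 -0.014] F [ 0.1 -1.2 -1.1] w 0.35
```

Four strokes done. Three more (extra strokes are harmless).

Call:
{"op": "play_rows", "data": {"plan": [[-2.8, -16.5, -0.5, 0, 0.006, -0.007, -0.3], [-2.8, -16.5, -0.5, 0, 0.006, -0.007, -0.3], [-2.8, -16.5, -0.5, 0, 0, 0, -0.3], [0, -2, 0, 0, 0, 0, -0.3], [0, 0, 0, 0, 0, 0, -0.3]]}}

```text
time_s: 5.7
eef_pos: [466.2, -189.4, 157.1]
ee_rot: [0.016, 0.97, -0.065, 0.234]
force: [1.1, 5.6, 3.0]
grip_width: 0.351
```

Call:
{"op": "play_rows", "data": {"plan": [[2.3, 16, 0, 0, 0, 0, -0.3], [2.3, 16, 0, 0, 0, 0, -0.3], [2.3, 16.5, 0, 0, 0, 0, -0.3], [0, 0, 0, 0, 0, 0, -0.3]]}}

```text
time_s: 6.03
eef_pos: [473.5, -139.6, 157.5]
ee_rot: [0.018, 0.97, -0.066, 0.235]
force: [-0.2, -1.3, -0.1]
grip_width: 0.351
```

Call:
{"op": "play_rows", "data": {"plan": [[-2.6, -16.5, -0.5, 0, 0, 0, -0.3], [-2.6, -16.5, -0.5, 0, 0, 0, -0.3], [-2.6, -16, -0.5, 0, 0, 0, -0.3], [0, -2, 0, 0, 0, 0, -0.3], [0, 0, 0, 0, 0, 0, -0.3]]}}

```text
time_s: 6.45
eef_pos: [466.1, -189.4, 156.5]
ee_rot: [0.017, 0.97, -0.064, 0.235]
force: [1.0, 5.5, 1.8]
grip_width: 0.35
```

Call:
{"op": "play_rows", "data": {"plan": [[2.3, 16, 0, 0, 0, 0, -0.3], [2.3, 16, 0, 0, 0, 0, -0.3], [2.3, 16.5, 0, 0, 0, 0, -0.3], [0, 0, 0, 0, 0, 0, -0.3]]}}

```text
time_s: 6.78
eef_pos: [473.4, -139.8, 156.9]
ee_rot: [0.018, 0.969, -0.065, 0.236]
force: [0.4, -0.7, -0.2]
grip_width: 0.353
```

Call:
{"op": "play_rows", "data": {"plan": [[-2.6, -16.5, -0.5, 0, 0, 0, -0.3], [-2.6, -16.5, -0.5, 0, 0, 0, -0.3], [-2.6, -16, -0.5, 0, 0, 0, -0.3], [0, -2, 0, 0, 0, 0, -0.3], [0, 0, 0, 0, 0, 0, -0.3]]}}

```text
time_s: 7.2
eef_pos: [465.9, -189.7, 155.9]
ee_rot: [0.017, 0.969, -0.063, 0.237]
force: [1.3, 6.7, 2.8]
grip_width: 0.355
```

Call:
{"op": "play_rows", "data": {"plan": [[2.3, 16, 0, 0, 0, 0, -0.3], [2.3, 16, 0, 0, 0, 0, -0.3], [2.3, 16.5, 0, 0, 0, 0, -0.3], [0, 0, 0, 0, 0, 0, -0.3]]}}

```text
time_s: 7.53
eef_pos: [473.1, -140.2, 156.3]
ee_rot: [0.019, 0.969, -0.064, 0.238]
force: [-0.1, 0.2, 0.9]
grip_width: 0.349
```

```bash
python3 - <<'E'
from h import *
delta(H-19*Z+75*Z)
E
```

```text
t 7.53 pos [ 473.1 -140.2  156.3] d [-33.3   2.7  65.6] rot [ 0.008  0.009 -0.006] F [-0.1  0.2  0.9] w 0.35
```

Call:
{"op": "play_rows", "data": {"plan": [[0, 0, 0, 0, 0, 0, 0.2], [-11, 1, 22, 0.003, 0.003, -0.002, 0.3], [-11, 1, 22, 0.003, 0.003, -0.002, 1], [-11, 1, 22, 0.003, 0.003, -0.002, 1], [8, 30, 0, 0, 0, 0, 1]]}}

```text
time_s: 7.95
eef_pos: [447.0, -112.2, 224.8]
ee_rot: [0.018, 0.97, -0.071, 0.233]
force: [0.6, -0.4, 0.3]
grip_width: 0.999
```

Call:
{"op": "play_rows", "data": {"plan": [[8, 30, -5, 0, 0, 0, 1], [8, 30, -5, 0, 0, 0, 1], [8, 30, -5, 0, 0, 0, 1], [5, 25, -5, 0, 0, 0, 1], [0, 0, 0, 0, 0, 0, 1]]}}

```text
time_s: 8.37
eef_pos: [478.7, 4.4, 208.7]
ee_rot: [0.022, 0.968, -0.074, 0.239]
force: [0.4, 0.2, -0.3]
grip_width: 1.0
```

```bash
python3 - <<'E'
from h import *
from rig import optics
delta(N+170*Z)
c=optics.capture("wrist");cv2.imwrite("pics/w3.png",c["img"]);k=cam(c)
np.save("pics/k3.npy",k,allow_pickle=True)
for n,p in (("boss",N+94*Z),("nest",N),("jawface",N-34*Y+4*Z),("nosetop",N-34*Y+12.5*Z),("fixtop",N+34*Y+13*Z)): print(n,proj(k,p))
for off in (0,-9): print("collar edges y",off,proj(k,N+(off-34)*Y+6*Z),proj(k,N+(off+34)*Y+6*Z),proj(k,N+off*Y+34*X+6*Z))
E
```

```text
t 8.37 pos [478.7   4.4 208.7] d [ -3.2  19.4 -12.2] rot [0.008 0.012 0.015] F [ 0.4  0.2 -0.3] w 1.0
boss [299.96726824 268.67037835]
nest [306.40837721 238.09241331]
jawface [340.71271699 238.5936229 ]
nosetop [341.15845381 240.68567461]
fixtop [270.21281555 241.74987074]
collar edges y 0 [340.81557011 239.07636079] [271.32186688 239.99096554] [305.13914501 204.88802985]
collar edges y -9 [349.99161364 238.95559513] [280.53618832 239.86969611] [314.58636199 204.77350297]
```

View pics/w3.png

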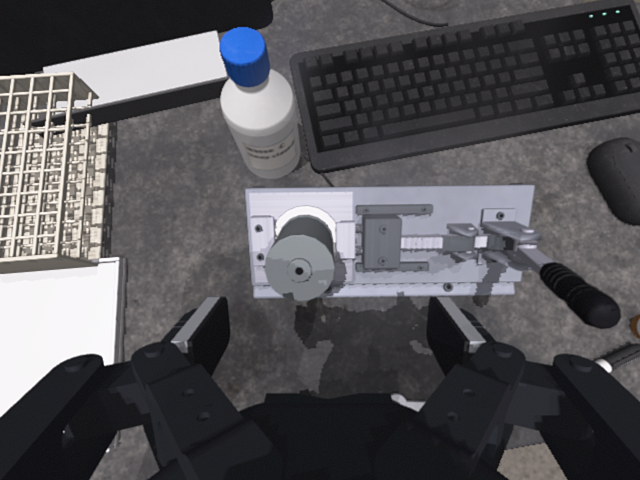

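Boss at (299,270) vs. predicted-home (300,269); nose at about x=338–355 touches the collar. Check that the lever (585,300) is at rest, and read the gap.

```bash
python3 - <<'E'
from h import *
k=np.load("pics/k3.npy",allow_pickle=True).item()
P=H-95*(np.cos(.25)*Z+np.sin(.25)*Y)
for a in (0,.1,.25,.5):
    d=np.cos(.25-a)*Z+np.sin(.25-a)*Y; print(a,proj(k,P+127*d),proj(k,P+56*d))
im=cv2.imread("pics/w3.png")
cv2.imwrite("pics/w3c.png",cv2.resize(im[180:310,240:440],None,fx=4,fy=4,interpolation=cv2.INTER_CUBIC))
print([ (v,proj(k,N+v*Y+12.5*Z)) for v in (-34,-52)])
E
```

```text
0 [605.36178622 316.14085125] [549.26482489 270.08671108]
0.1 [634.83973571 318.13335698] [558.17608205 270.50168712]
0.25 [676.25763296 318.90238116] [570.80589807 270.63063121]
0.5 [730.57665034 314.18805286] [588.72402594 269.52719957]
[(-34, array([341.15845381, 240.68567461])), (-52, array([359.86652008, 240.43855291]))]
```

View pics/w3c.png

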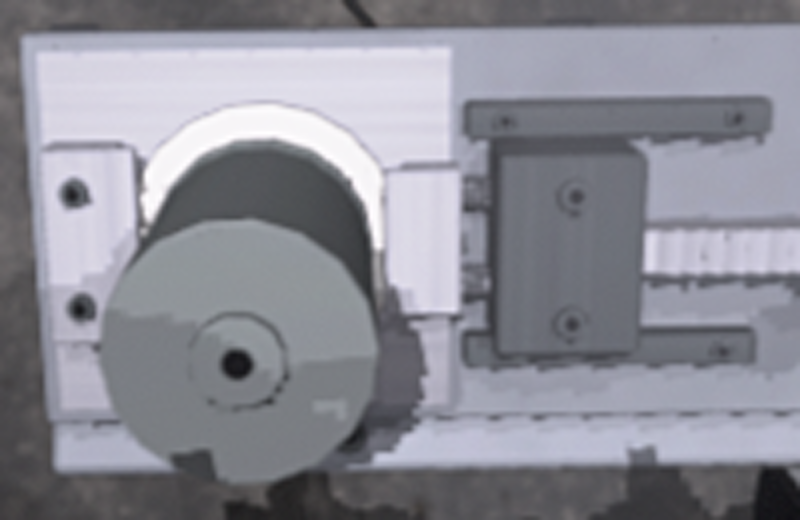

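Collar sits between fixed-jaw edge (crop x≈137) and nose edge (≈386), both where the home position predicts; lever at rest per projection. Now the jacket.

Call:
{"op": "play_rows", "data": {"plan": [[-1.5, 9, -6, 0.004, 0.006, 0.007, 1], [-1.5, 9, -6, 0.004, 0.006, 0.007, 1], [0, 0, 0, 0, 0, 0, 1]]}}

```text
time_s: 8.67
eef_pos: [476.1, 20.0, 196.6]
ee_rot: [0.017, 0.97, -0.069, 0.233]
force: [0.1, 0.2, 0.6]
grip_width: 0.999
```

```bash
python3 - <<'E'
from h import *
delta(N+45*Z)
delta(N+170*Z)
E
```

```text
t 8.67 pos [476.1  20.  196.6] d [  55.7   -4.2 -111.5] rot [0.001 0.001 0.002] F [0.1 0.2 0.6] w 1.0
t 8.67 pos [476.1  20.  196.6] d [-0.5  3.7 -0.1] rot [0.001 0.001 0.002] F [0.1 0.2 0.6] w 1.0
```

Call:
{"op": "play_rows", "data": {"plan": [[10, 1, -22, 0, 0, 0, 1], [11, -1, -22, 0, 0, 0, 1], [11, -1.5, -22, 0, 0, 0, 1], [11, -1.5, -22, 0, 0, 0, 1], [6, 0, -12, 0, 0, 0, 1]]}}

```text
time_s: 9.08
eef_pos: [527.9, 13.3, 96.1]
ee_rot: [0.019, 0.969, -0.071, 0.238]
force: [-0.1, -0.1, 0.3]
grip_width: 0.999
```

```bash
python3 - <<'E'
from h import *
delta(N+45*Z)
E
```

```text
t 9.08 pos [527.9  13.3  96.1] d [  3.8   2.6 -11. ] rot [0.004 0.01  0.007] F [-0.1 -0.1  0.3] w 1.0
```

Call:
{"op": "play_rows", "data": {"plan": [[3.8, 2.6, -10, 0.004, 0.01, 0.007, 1], [0, 0, 0, 0, 0, 0, 1]]}}

```text
time_s: 9.25
eef_pos: [531.5, 14.2, 82.5]
ee_rot: [0.016, 0.971, -0.069, 0.23]
force: [-0.5, -0.2, 0.0]
grip_width: 1.004
```

Call:
{"op": "play_rows", "data": {"plan": [[0, 0, 0, 0, 0, 0, 0.4], [0, 0, 0, 0, 0, 0, 0.35]], "grip_force": 20}}

```text
time_s: 9.42
eef_pos: [531.4, 13.0, 82.5]
ee_rot: [0.017, 0.971, -0.07, 0.23]
force: [-0.3, -0.1, 0.5]
grip_width: 0.748
```

```bash
python3 - <<'E'
from h import *
delta(N+45*Z)
E
```

```text
t 9.42 pos [531.4  13.   82.5] d [0.4 2.8 2.6] rot [-0.001 -0.006  0.005] F [-0.3 -0.1  0.5] w 0.75
```

Call:
{"op": "play_rows", "data": {"plan": [[0.5, 3, 1, 0, 0, 0, 0.35], [0, 0, 0, 0, 0, 0, 0.3]]}}

```text
time_s: 9.58
eef_pos: [532.1, 15.6, 85.2]
ee_rot: [0.017, 0.97, -0.071, 0.231]
force: [-0.3, -0.1, 1.4]
grip_width: 0.65
```

Call:
{"op": "play_rows", "data": {"plan": [[0, 0, 0, 0, 0, 0, 0.26]]}}

```text
time_s: 9.67
eef_pos: [532.0, 15.9, 85.7]
ee_rot: [0.017, 0.97, -0.071, 0.231]
force: [2.7, 0.6, -5.9]
grip_width: 0.632
```

Call:
{"op": "play_rows", "data": {"plan": [[0, 0, 0, 0, 0, 0, 0.22]]}}

```text
time_s: 9.75
eef_pos: [531.8, 16.0, 85.9]
ee_rot: [0.017, 0.97, -0.071, 0.231]
force: [2.3, 0.0, -6.3]
grip_width: 0.627
```

Call:
{"op": "play_rows", "data": {"plan": [[0, 0, 0, 0, 0, 0, 0.18]]}}

```text
time_s: 9.83
eef_pos: [531.6, 16.0, 85.9]
ee_rot: [0.017, 0.97, -0.071, 0.231]
force: [2.7, -0.1, -5.0]
grip_width: 0.63
```

Contact at width 0.63 (53 mm) with no side force. Firm the grip and pull slowly along the axis.

Call:
{"op": "play_rows", "data": {"plan": [[0, 0, 0, 0, 0, 0, -0.2], [0, 0, 0, 0, 0, 0, -0.2], [-1.8, 0.3, 3.6, 0, 0, 0, -0.2], [-1.8, 0.3, 3.6, 0, 0, 0, -0.2]], "grip_force": 50}}

```text
time_s: 10.17
eef_pos: [527.6, 16.5, 92.6]
ee_rot: [0.017, 0.97, -0.071, 0.231]
force: [1.2, 0.0, -1.9]
grip_width: 0.618
```

```bash
python3 - <<'E'
from h import *
from rig import sense
delta(N+45*Z)
d=sense()["eef_pos"]-(N+45*Z); print("along X,Y,Z",d@X,d@Y,d@Z, "F", [sense()["force"]@v for v in (X,Y,Z)])
E
```

```text
t 10.17 pos [527.6  16.5  92.6] d [ 4.2 -0.7 -7.5] rot [-0.001 -0.004  0.006] F [ 1.2  0.  -1.9] w 0.62
along X,Y,Z -0.38591561072005076 0.06163873474966597 8.590692955221437 F [np.float64(0.2314335436531939), np.float64(0.190766932979107), np.float64(-2.221961721339463)]
```

Call:
{"op": "play_rows", "data": {"plan": [[-1.8, 0.3, 3.6, 0, 0, 0, -0.2]]}}

```text
time_s: 10.25
eef_pos: [525.5, 16.8, 96.6]
ee_rot: [0.017, 0.97, -0.071, 0.231]
force: [-0.3, 0.5, -0.8]
grip_width: 0.618
```

Call:
{"op": "play_rows", "data": {"plan": [[-1.8, 0.3, 3.6, 0, 0, 0, -0.2]]}}

```text
time_s: 10.33
eef_pos: [523.5, 17.1, 100.7]
ee_rot: [0.017, 0.97, -0.071, 0.231]
force: [-1.0, -0.3, -1.3]
grip_width: 0.619
```

```bash
python3 - <<'E'
from h import *
from rig import optics,sense
d=sense()["eef_pos"]-(N+45*Z); print("along X,Y,Z",d@X,d@Y,d@Z, "F", [sense()["force"]@v for v in (X,Y,Z)])
c=optics.capture("side");a=cv2.resize(c["img"][190:300,270:370],None,fx=4,fy=4,interpolation=cv2.INTER_CUBIC)
c=optics.capture("wrist");b=cv2.resize(c["img"][120:340,200:400],(400,440),interpolation=cv2.INTER_CUBIC)
cv2.imwrite("pics/m4.png",np.hstack([a,b]))
E
```

```text
along X,Y,Z -0.35568374017466375 0.10899506545130233 17.730734134659716 F [np.float64(-1.395746190598691), np.float64(-0.4184669183471802), np.float64(-0.7349739093510557)]
```

View pics/m4.png

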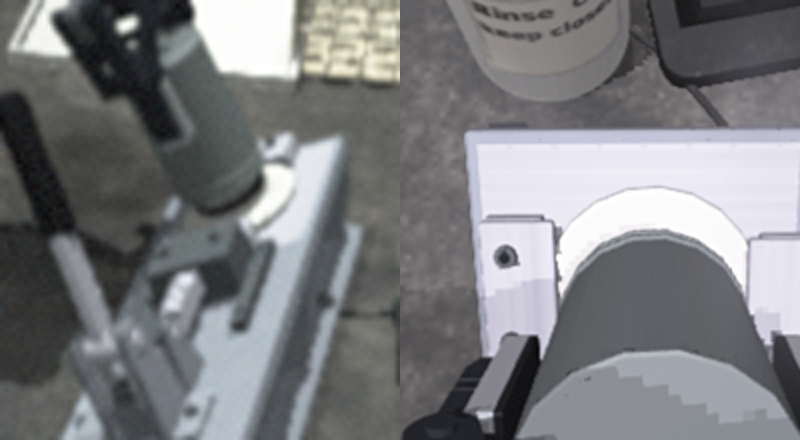

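Jacket mouth has risen clear of the collar, and the collar still sits between both jaws. Continue straight along the axis.

Call:
{"op": "play_rows", "data": {"plan": [[-6.2, 0.8, 12.3, 0, 0, 0, -0.2], [-6.2, 0.8, 12.3, 0, 0, 0, -0.2], [-6.2, 0.8, 12.3, 0, 0, 0, -0.2]]}}

```text
time_s: 10.68
eef_pos: [503.7, 19.6, 137.4]
ee_rot: [0.017, 0.971, -0.071, 0.229]
force: [0.7, 0.4, -2.1]
grip_width: 0.618
```

```bash
python3 - <<'E'
from h import *
from rig import sense
delta(N+160*Z)
d=sense()["eef_pos"]-(N+45*Z); print("along X,Y,Z",d@X,d@Y,d@Z, "F", [sense()["force"]@v for v in (X,Y,Z)])
E
```

```text
t 10.68 pos [503.7  19.6 137.4] d [-23.7   3.5  50.2] rot [-0.001 -0.007  0.006] F [ 0.7  0.4 -2.1] w 0.62
along X,Y,Z -1.4583231885972445 -0.20411800443545935 59.404853497944444 F [np.float64(-0.36460496250015906), np.float64(0.5147242907797006), np.float64(-2.174596717047921)]
```

Call:
{"op": "play_rows", "data": {"plan": [[-5, 0.9, 12.7, 0, 0, 0, -0.2], [-5.5, 0.9, 12.6, 0, 0, 0, -0.2], [-6, 0.9, 12.5, 0, 0, 0, -0.2], [-6, 0.9, 12.5, 0, 0, 0, -0.2], [-3, 0.9, 16, 0, 0, 0, -0.2]]}}

```text
time_s: 11.1
eef_pos: [475.1, 24.6, 206.2]
ee_rot: [0.017, 0.971, -0.071, 0.228]
force: [-0.0, -0.1, -2.1]
grip_width: 0.617
```

```bash
python3 - <<'E'
from h import *
from rig import sense
# tray centre from corners, at z=14
c=np.array([[577.6,354.3],[571,215.8],[379.4,228.9],[389.6,369.1]]);print(c.mean(0))
z=np.array([0,0,1.]);RV=np.column_stack([np.cross(-Y,-z),-Y,-z])
delta(np.array([c.mean(0)[0],c.mean(0)[1],150]),RV)
d=sense()["eef_pos"]-(N+45*Z); print(d@X,d@Y,d@Z)
E
```

```text
[479.4   292.025]
t 11.1 pos [475.1  24.6 206.2] d [  4.3 267.5 -56.2] rot [0.066 0.457 0.006] F [-0.  -0.1 -2.1] w 0.62
3.953192952971854 0.7229428590012335 133.94984545220066
```

Call:
{"op": "play_rows", "data": {"plan": [[0, 20, 0, 0.006, 0.03, 0, -0.2], [0, 26, 0, 0.007, 0.046, 0, -0.2], [0, 26, -4, 0.007, 0.046, 0, -0.2], [0, 26, -4, 0.007, 0.046, 0, -0.2], [0, 26, -4, 0.007, 0.046, 0, -0.2]]}}

```text
time_s: 11.52
eef_pos: [474.6, 149.5, 200.1]
ee_rot: [0.01, 0.989, -0.076, 0.124]
force: [1.3, 0.6, -1.4]
grip_width: 0.616
```

Call:
{"op": "play_rows", "data": {"plan": [[0, 26, -4, 0.007, 0.046, 0, -0.2], [0, 26, -4, 0.007, 0.046, 0, -0.2], [0, 26, -4, 0.007, 0.046, 0, -0.2], [0, 26, -4, 0.007, 0.046, 0, -0.2], [0, 10, 0, 0.004, 0.025, 0, -0.2]]}}

```text
time_s: 11.93
eef_pos: [473.2, 271.9, 183.4]
ee_rot: [0.002, 0.997, -0.076, 0.013]
force: [-0.0, 0.3, -1.8]
grip_width: 0.614
```

```bash
cat >> h.py <<'E'
z0=np.array([0,0,1.]);RV=np.column_stack([np.cross(-Y,-z0),-Y,-z0])
E
python3 - <<'E'
from h import *
from rig import optics
delta(np.array([479,292,90]),RV)
c=optics.capture("side");a=cv2.resize(c["img"][110:250,250:400],None,fx=2.66,fy=3,interpolation=cv2.INTER_CUBIC)
c=optics.capture("wrist");b=cv2.resize(c["img"],(400,420),interpolation=cv2.INTER_AREA)
a=cv2.resize(a,(400,420));cv2.imwrite("pics/m5.png",np.hstack([a,b]))
E
```

```text
t 11.93 pos [473.2 271.9 183.4] d [  5.8  20.1 -93.4] rot [0.005 0.027 0.011] F [-0.   0.3 -1.8] w 0.61
```

View pics/m5.png

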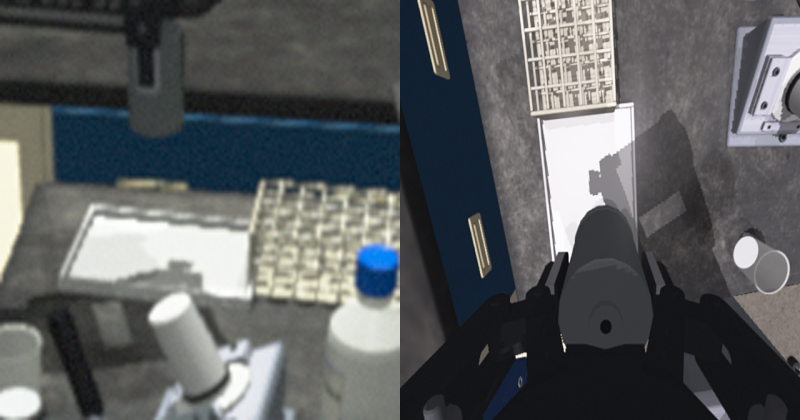

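Jacket hangs upright over the tray, the liner stands in the holder. Lowering.

Call:
{"op": "play_rows", "data": {"plan": [[3, 10, -10, 0.003, 0.014, 0.005, -0.2], [3, 10, -20, 0.002, 0.013, 0.006, -0.2], [0, 0, -28, 0, 0, 0, -0.2], [0, 0, -28, 0, 0, 0, -0.2], [0, 0, -15, 0, 0, 0, -0.2]]}}

```text
time_s: 12.45
eef_pos: [482.3, 288.7, 84.3]
ee_rot: [-0.001, 0.997, -0.07, 0.008]
force: [0.3, 0.2, -2.2]
grip_width: 0.614
```

```bash
python3 - <<'E'
from h import *
print(onz(S,(273.3,205),14),onz(S,(343.2,209.3),14))
delta(np.array([479,292,44]),RV)
E
```

```text
[389.24086995 213.47951508  14.        ] [571.04295657 212.6713599   14.        ]
t 12.45 pos [482.3 288.7  84.3] d [ -3.3   3.3 -40.3] rot [-0.001  0.016  0.001] F [ 0.3  0.2 -2.2] w 0.61
```

Call:
{"op": "play_rows", "data": {"plan": [[0, 0, -13, 0, 0.01, 0, -0.2], [0, 0, -12, 0, 0.006, 0, -0.2], [0, 0, -3, 0, 0, 0, -0.2], [0, 0, 0, 0, 0, 0, -0.2]]}}

```text
time_s: 12.78
eef_pos: [481.4, 285.7, 52.6]
ee_rot: [0.0, 0.997, -0.071, -0.001]
force: [-0.1, -0.3, -1.0]
grip_width: 0.618
```

Call:
{"op": "play_rows", "data": {"plan": [[0, 0, -3, 0, 0, 0, -0.2]]}}

```text
time_s: 12.87
eef_pos: [482.1, 285.7, 50.5]
ee_rot: [0.0, 0.997, -0.071, -0.0]
force: [0.1, 0.5, -1.5]
grip_width: 0.618
```

Call:
{"op": "play_rows", "data": {"plan": [[0, 0, -3, 0, 0, 0, -0.2]]}}

```text
time_s: 12.95
eef_pos: [482.6, 285.7, 48.1]
ee_rot: [-0.0, 0.997, -0.071, 0.0]
force: [0.3, -0.8, -2.3]
grip_width: 0.614
```

```bash
python3 - <<'E'
from h import *
delta(np.array([479,292,44]),RV)
E
```

```text
t 12.95 pos [482.6 285.7  48.1] d [-3.6  6.3 -4.1] rot [-0.     0.001  0.003] F [ 0.3 -0.8 -2.3] w 0.61
```

Call:
{"op": "play_rows", "data": {"plan": [[0, 0, -2, 0, 0, 0, -0.2]]}}

```text
time_s: 13.03
eef_pos: [483.0, 285.8, 46.5]
ee_rot: [-0.0, 0.997, -0.071, 0.001]
force: [0.2, -0.7, -2.0]
grip_width: 0.622
```

Call:
{"op": "play_rows", "data": {"plan": [[0, 0, -2, 0, 0, 0, -0.2]]}}

```text
time_s: 13.12
eef_pos: [483.2, 285.9, 44.8]
ee_rot: [-0.001, 0.997, -0.071, 0.002]
force: [-0.2, 0.6, -1.5]
grip_width: 0.615
```

Call:
{"op": "play_rows", "data": {"plan": [[0, 0, -2, 0, 0, 0, -0.2]]}}

```text
time_s: 13.2
eef_pos: [483.5, 286.0, 43.1]
ee_rot: [-0.001, 0.997, -0.071, 0.002]
force: [0.1, -0.1, -1.4]
grip_width: 0.612
```

Call:
{"op": "play_rows", "data": {"plan": [[0, 0, -1, 0, 0, 0, -0.2]]}}

```text
time_s: 13.28
eef_pos: [483.8, 286.1, 42.8]
ee_rot: [-0.001, 0.997, -0.071, 0.002]
force: [-3.6, -2.8, 11.4]
grip_width: 0.615
```

Contact at TCP z = 43 (as expected for floor height 4 mm). Release slowly.

Call:
{"op": "play_rows", "data": {"plan": [[0, 0, 0, 0, 0, 0, -0.2], [0, 0, 0, 0, 0, 0, 0.3], [0, 0, 0, 0, 0, 0, 0.5], [0, 0, 0, 0, 0, 0, 0.8], [0, 0, 0, 0, 0, 0, 0.9]], "grip_force": 20}}

```text
time_s: 13.7
eef_pos: [484.5, 286.6, 43.8]
ee_rot: [-0.001, 0.997, -0.071, 0.004]
force: [0.3, -0.4, 0.4]
grip_width: 0.947
```

```bash
python3 - <<'E'
from h import *
delta(np.array([479,292,44]),RV)
E
```

```text
t 13.7 pos [484.5 286.6  43.8] d [-5.5  5.4  0.2] rot [-0.002  0.007  0.002] F [ 0.3 -0.4  0.4] w 0.95
```

Call:
{"op": "play_rows", "data": {"plan": [[0, 0, 10, 0, 0, 0, 1], [0, 0, 20, 0, 0, 0, 1], [0, 0, 25, 0, 0, 0, 1], [0, 0, 30, 0, 0, 0, 1], [0, 0, 30, 0, 0, 0, 1]]}}

```text
time_s: 14.12
eef_pos: [480.9, 285.2, 159.4]
ee_rot: [0.001, 0.997, -0.071, -0.002]
force: [0.8, -0.1, 0.6]
grip_width: 1.004
```

Call:
{"op": "play_rows", "data": {"plan": [[-15, 0, 25, 0, 0, 0, 1], [-20, 0, 15, 0, 0, 0, 1], [-30, 0, 0, 0, 0, 0, 1], [-30, 0, 0, 0, 0, 0, 1], [0, 0, 0, 0, 0, 0, 1]]}}

```text
time_s: 14.53
eef_pos: [385.1, 285.3, 212.4]
ee_rot: [-0.003, 0.997, -0.072, 0.006]
force: [0.2, -0.1, -0.4]
grip_width: 1.0
```

```bash
python3 - <<'E'
from h import *
from rig import optics
delta(np.array([479,292,44]),RV)
c=optics.capture("side");a=cv2.resize(c["img"][140:380,200:420],(400,436),interpolation=cv2.INTER_CUBIC)
c=optics.capture("top");b=cv2.resize(c["img"][170:334,160:310],(400,436),interpolation=cv2.INTER_CUBIC)
cv2.imwrite("pics/m6.png",np.hstack([a,b]))
E
```

```text
t 14.53 pos [385.1 285.3 212.4] d [  93.9    6.7 -168.4] rot [-0.004  0.012  0.004] F [ 0.2 -0.1 -0.4] w 1.0
```

View pics/m6.png

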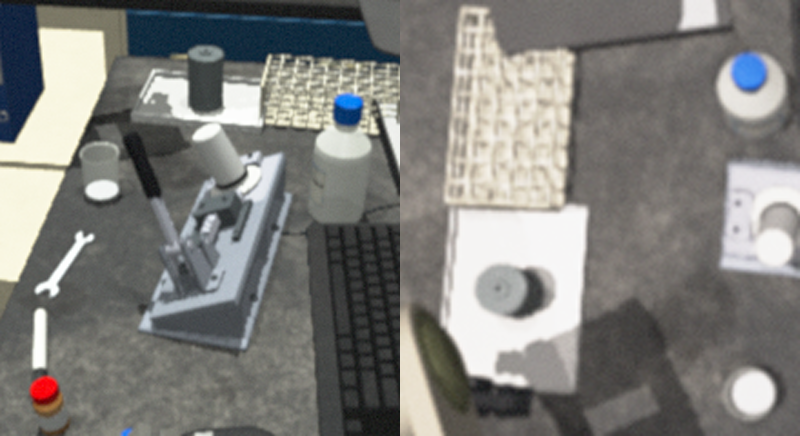

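Left: jacket stands upright in the tray (205,78), liner in the holder (225,160), bottle and vial in place. Right: jacket at (503,290) well inside the rim. Handing in.

```bash
python3 - <<'E'
from rig import ctrl
print(ctrl.finish_job())
E
```

```text
the job is handed in; nothing more can be done
None
```

The job is done and handed in at about 14.6 s of simulated time. I got no verdict back.

- **Pumping:** I gave the lever seven strokes; at most six were needed, and extra ones do no harm. In the wrist picture the nose and fixed-jaw edges stood where the home position predicts, and the lever was back at rest.
- **Pulling:** I gripped the jacket with no side force and drew it off along its axis. Sideways drift was about 1.5 mm at most by the readings I took. A picture at about 18 mm of pull showed the collar still between both jaws, and the last picture shows the liner still in the holder.
- **Setting down:** I lowered the jacket mouth down until it touched the tray, at about 11–13 N, and released it slowly. The last pictures show it upright well inside the rim, with the bottle and vial where they were and the gripper clear.

**Disagreements and limits:**
- The pull force I read, about 2 N or less once the pull was under way, was below the stated 4 to 7 N for the seal. About 6 N showed on closing the grip, before pulling. The pictures showed the jacket coming off properly.
- Two views of the tray edge differed by up to about 15 mm, which did not matter for the placing.
- After the pull I had no close-up of the jaws, so the final grip on the liner rests on the side and top pictures.

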